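# Load the stove-side condiment rack

### The job

Put the two amber jars away upright in the lane of the steel condiment rack: first the tall one at the very back, against the back plate under the wire shelf, then the short one in front of it, and finally push the sliding stop toward the back until both jars are held snug with no gap. Set the jars down rather than dropping them, do not bump the wire shelf, and leave everything else on the ledge where it is.

Things in the scene. Friction and masses are not known exactly. Their poses are not given: they have to be found in the camera images.
- rack: Fixed stainless condiment rack. Origin on the ledge under its lane; +x along the lane to the back (away from the robot), y across, z up. Lane: floor 6 mm above the ledge, 74 mm wide inside (y -37 to 37), from x = -116 mm (open front) to the back plate (inner face x = 95 mm, 5 mm thick, top 70 mm up); side walls 3 mm thick, tops 26 mm up. Foot plate behind it: x 100 to 130, y -135 to 135, 6 mm high.
- lane_back (a point): Point where the lane's middle line meets the back plate's inner face, on the lane floor (rack x = 95, z = 6 mm). With both jars pressed together against the plate the tall jar's axis is at rack x = 67 mm and the short jar's at about x = 7 mm (up to 2 mm more if they sit off the middle line).
- deck: Wire shelf over the back of the lane, fixed to the rack, same origin and axes. Rods from x = 67 to 132 mm, y -128 to 128, underside 285 mm above the ledge. Two 10 mm posts at x = 122, y = +-125 with thin braces; a tin stands on its +y end (top 356 mm up). No room for a vertical hand above the tall jar's place: come in from the front, tilted 30 to 45 degrees. Not to be bumped.
- stop (a joint): Sliding end stop in the lane, in m: 0 = farthest to the front; grows as the stop moves to the back along the rack's +x (at most 0.090). Its back face is at rack x = -95 mm + joint value, so it is snug at about 0.070. Slides with about 3 N of friction and stays where left; starts between 0 and 0.02.
- stop_face (a point): Centre of the stop's front face (the face to push toward the back), 30 mm above the ledge. The stop is an upright plain aluminium plate 8 mm thick, 66 mm wide in the rack's y, from 8 to 52 mm above the ledge.
- tall_jar: Tall straight amber glass jar with a steel screw cap, loose, about 0.42 kg: 56 mm diameter, 190 mm high (the top 22 mm is the cap, 54 mm diameter). Origin: centre of its underside, z up. Closed and rigid.
- short_jar: Short straight amber glass jar with a steel screw cap, loose, about 0.32 kg: 64 mm diameter, 95 mm high (the top 22 mm is the cap, 62 mm diameter). Origin: centre of its underside, z up. Closed and rigid.
- bowls: Bystander: stack of three blue bowls, 130 mm across, 91 mm high; origin centre of underside. Leave alone.
- skimmer: Bystander: flat steel skimmer lying along its x axis, 365 mm long, up to 18 mm high, perforated disc 110 mm across at +x (150 mm from origin), handle to -x. Leave alone.
- strainer: Bystander: round aluminium strainer basket, 110 mm across, 60 mm high, with a 48 mm handle stub to its -x; origin centre of underside. Leave alone.
- clear_jar: Bystander: wide clear glass jar with aluminium lid, 92 mm diameter, 130 mm high; origin centre of underside. Leave alone.
- spoon: Bystander: steel spoon 170 mm long lying along its x axis. Leave alone.
Things that resemble listed ones, but are neither listed nor needed, are in the scene too. Leave any brown or red look-alike of the short_jar alone.

How it is judged:
On the way, in this order (a step that is already met when the one before it is completed fails the run):
1. The tall jar stands upright in the lane under the wire shelf, within 20 mm of the back plate, at rest and let go (x of tall_jar in the frame of rack between 0.047 and 0.07 m and y of tall_jar in the frame of rack between -0.012 and 0.012 m and z of tall_jar in the frame of rack between 0.003 and 0.012 m and angle between tall_jar's own z axis and vertical below 0.08 rad and linear speed of tall_jar below 0.03 m/s and contact force between the fingers and tall_jar below 0.2 N), for 0.2 s.
2. The short jar stands upright in the lane in front of it, at rest and let go (x of short_jar in the frame of rack between -0.065 and 0.012 m and y of short_jar in the frame of rack between -0.009 and 0.009 m and z of short_jar in the frame of rack between 0.003 and 0.012 m and angle between short_jar's own z axis and vertical below 0.08 rad and linear speed of short_jar below 0.03 m/s and contact force between the fingers and short_jar below 0.2 N), for 0.2 s.
3. The stop is pushed snug against the jars (value of joint stop above 0.066 m), for 0.2 s.
At the end, for the whole second after the job is handed in: Both jars stand upright (within 3 degrees) on the lane floor, the tall one within 4 mm of the back plate, the short one right in front of it (axis at rack x 2 to 11 mm); the stop is at 0.066 or more, so under 5 mm of play is left; all at rest and released (x of tall_jar in the frame of rack between 0.063 and 0.07 m and y of tall_jar in the frame of rack between -0.012 and 0.012 m and z of tall_jar in the frame of rack between 0.003 and 0.012 m and angle between each of tall_jar, short_jar's own z axis and vertical below 0.05 rad and linear speed of each of tall_jar, short_jar below 0.03 m/s and x of short_jar in the frame of rack between 0.002 and 0.011 m and y of short_jar in the frame of rack between -0.009 and 0.009 m and z of short_jar in the frame of rack between 0.003 and 0.012 m and value of joint stop above 0.066 m and velocity of joint stop below 0.01 m/s and contact force between the fingers and rack below 0.2 N); the robot touches nothing.
It fails at once if the wire shelf is bumped (over 4 N) by the robot or a jar (contact force between any of the arm, the fingers, tall_jar, short_jar and deck above 4 N).
It fails at once if a jar is tipped more than 30 degrees (angle between any of tall_jar, short_jar's own z axis and vertical above 0.52 rad).
It fails at once if a jar is dropped into the lane (meets its floor faster than 0.5 m/s) ((x of tall_jar in the frame of rack between -0.1 and 0.1 m and y of tall_jar in the frame of rack between -0.015 and 0.015 m and z of tall_jar in the frame of rack below 0.02 m and linear speed of tall_jar above 0.5 m/s) or (x of short_jar in the frame of rack between -0.1 and 0.1 m and y of short_jar in the frame of rack between -0.015 and 0.015 m and z of short_jar in the frame of rack below 0.02 m and linear speed of short_jar above 0.5 m/s)).
It fails at once if a bystander is moved more than 25 mm (distance of any of bowls, skimmer, strainer, clear_jar, spoon from where it was at the start of the episode above 0.025 m).
It also fails if it takes over 67 s, if anything falls off the work surface, if the arm or the gripper's body presses on something with over 40 N, if the wrist force passes 120 N, or if a joint passes its speed limit or range.

### The arm

A 7-joint arm with a two-finger parallel gripper is mounted at the origin on the work surface. World frame = base frame: x ahead of the robot, y to its left, z up, the work surface at z = 0. Lengths are in m, angles in rad, forces in N, time in s.
With the tool pointing down it reaches from about 0.425 to 0.925 m from the base axis. Payload 6.8 kg.
Tool frame: the origin (TCP) lies at the very end of the fingers, on their centre line; the grasp point (between the pads) lies 19 mm behind it; x points along the fingers, y is the direction in which the jaws open and shut, and the axes are right-handed (so a half turn about x gives the same grasp; the last joint's range is limited). The gripper opens to 85 mm and grips with 20 to 120 N. Pads are 22 mm wide; open, the fingers measure 114 mm over their backs; the gripper's body (76 mm by 85 mm) begins 54 mm behind the grasp point. The pads swing forward as they close: fully open they stand 13 mm farther back than shut.
Start: joints at [-1.341, 0.477, 0.022, 1.555, -0.011, 1.109, -0.083], TCP at [0.224, 0.637, 0.231] pointing down, gripper open.
Joint ranges: [-2.96, 2.96], [-0.34, 2.1], [-1.41, 1.46], [0.24, 2.44], [-1.37, 4.51], [0.17, 1.92], [-2.96, 2.96]. Speed limits (rad/s): [2.39, 2.39, 3.14, 3.14, 3.14, 3.14, 3.14].

### API

Orientations are given as a 3x3 rotation matrix whose columns are the frame's x, y, z axes.
In Python, from station import env, optics, order gives the robot as it stands.
- The arm moves only by the tool jog_arm, never from a script. Its argument "commands" is text: rows parted by semicolons, each of 6 numbers parted by spaces: the shift along the tool's x, y, z in mm, then the turn, a rotation vector about the tool's x, y, z in rad. A call has 1 to 5 rows; each row is the pose to reach, as a shift and turn from the pose measured when the call began, along the tool's axes at that moment; what a row does not reach only later rows make up. A row lasts 1/12 s, in which the tool goes at most 41.7 mm and 7.16 degrees, less where a joint would pass 70% of its speed; a pose out of reach is approached as far as the arm can. A call with a gripper value outside its range is refused whole. "grip" is the finger opening in mm, from 0 to 85.4, set as the call begins (left out, the last holds). The fingers move at their own pace and stop on an object; "grip_force" is the grip in N (left out, the last holds). Time passes only in rows, so rows that repeat a pose let the fingers close. It gives the time, the measured TCP pose, the force and the opening at its end, in the units of the state.
- env.get_state(): the state, without advancing time (a new reading comes with each control period).
- optics.grab_frame(name): name is "scene" or "top" or "wrist"; returns a dict with "img" (420x560x3 uint8, blue, green, red), "fx", "fy", "cx", "cy" (pixels), "R" (3x3) and "t" (3): a world point X has camera coordinates R X + t; the wrist camera has in their place "T_tool_cam" (4x4, takes a point from camera to tool coordinates, whose origin is the TCP and whose axes are the tool frame's). Camera axes: x right, y down, z forward; pixel columns grow to the right and rows downward; lengths in m; the calibration is good to about 2 mm. A picture is of the moment at which its call begins: read the wrist's pose just before it. There is no depth.
- order.job_done(): hands the job in, once; it reports no verdict.
The state is a dict: "t": time; "joint_pos": joint angles; "qd": joint speeds; "joint_efforts": joint torques, N m; "position": TCP position; "tcp_rot": TCP orientation; "wrist_force": force on the tool from outside, world axes, zero at the start; "moment": the same for the moment, N m; "grip_width": finger opening in m.
Only numpy, scipy, OpenCV 4.12 (cv2) and the standard library are available. Lean on these libraries where they do the work, as an engineer would, in place of code of your own. Each camera call takes 0.05 s, during which the arm holds its last target. There are 200 camera calls.

## Working session

There is one attempt and no reset: what is moved stays moved. The work goes in short steps, Python scripts to look and compute and a tool call to move; the robot and the scene stay as the last step left them, time stands still between calls to the robot, and variables do not carry over. Pictures are saved under pics/ and viewed, about 8 in all and at most 12, crops included, and the job is handed in when it is done.

Besides the shell and the picture viewer there is one more tool, called after "Request:" as name(argument=value, ...) on one line, values as JSON. jog_arm: Moves the arm, as the interface text tells. Its arguments: {"type":"object","properties":{"commands":{"type":"string"},"grip":{"type":"number"},"grip_force":{"type":"number"}},"required":["commands"]}

```bash
ls; mkdir -p pics
cat > h.py <<'E'
import numpy as np, cv2, json
from station import env, optics, order
def grab(n,save=None):
    s=env.get_state(); f=optics.grab_frame(n)
    if n=="wrist":
        T=np.eye(4);T[:3,:3]=s["tcp_rot"];T[:3,3]=s["position"]
        C=T@np.array(f["T_tool_cam"]); f["R"]=C[:3,:3].T; f["t"]=-C[:3,:3].T@C[:3,3]
    f["R"]=np.array(f["R"]);f["t"]=np.array(f["t"])
    if save: cv2.imwrite("pics/"+save+".png",f["img"])
    return f
def ray(f,u,v):
    d=f["R"].T@np.array([(u-f["cx"])/f["fx"],(v-f["cy"])/f["fy"],1.]); return -f["R"].T@f["t"],d/np.linalg.norm(d)
def onz(f,u,v,z):
    o,d=ray(f,u,v); return o+d*(z-o[2])/d[2]
def proj(f,X):
    c=np.atleast_2d(X)@f["R"].T+f["t"]; return np.c_[f["fx"]*c[:,0]/c[:,2]+f["cx"],f["fy"]*c[:,1]/c[:,2]+f["cy"]]
E
python3 - <<'E'
from h import *
s=env.get_state();print(s)
import pickle
F={n:grab(n) for n in("scene","top","wrist")}
pickle.dump(F,open("F.pkl","wb"))
cv2.imwrite("pics/scene.png",F["scene"]["img"]);cv2.imwrite("pics/top.png",F["top"]["img"])
for n in F: f=F[n];print(n,f["fx"],f["cx"],f["cy"],-f["R"].T@f["t"],f["R"][2])
E
```

```text
pics
{'t': 0.0, 'joint_pos': array([-1.34108865,  0.47782294,  0.02234691,  1.55649462, -0.01149376,
        1.10931287, -0.08310022]), 'qd': array([-1.77549403e-03,  1.38548451e-04,  4.50088203e-04, -7.27874558e-04,
        3.32996063e-04,  3.12047511e-05,  5.74495950e-04]), 'joint_efforts': array([ 1.60735271e-04, -5.96444285e+01,  1.60823710e+00, -2.81199110e+01,
        1.24725714e-02,  9.12841293e-03,  1.42596471e-05]), 'position': array([0.22352493, 0.63625733, 0.23029233]), 'tcp_rot': array([[-4.86981206e-04,  3.31402638e-01,  9.43489298e-01],
       [-1.84630464e-03,  9.43487503e-01, -3.31402960e-01],
       [-9.99998177e-01, -1.90335568e-03,  1.52409545e-04]]), 'wrist_force': array([-0.12130482, -0.36070133, -0.25154143]), 'moment': array([ 0.03936657, -0.00503634,  0.06333004]), 'grip_width': 0.08575216319346214}
scene 395.367961538728 279.94871434509025 215.15836710510482 [1.17391019 0.01474301 0.98555282] [-0.57216052 -0.0557305  -0.81824596]
top 418.2407344993125 282.93219428159847 212.39138126106533 [ 0.31811146 -0.06777772  1.01567009] [ 0.1815399   0.0045034  -0.98337327]
wrist 320.7840144052878 276.7201135869695 206.813362165124 [0.15695071 0.65959449 0.37298379] [ 0.26230796 -0.0934984  -0.96044395]
```

View pics/scene.png

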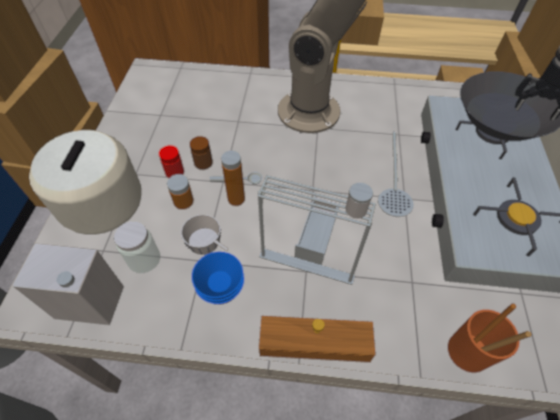

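View pics/top.png

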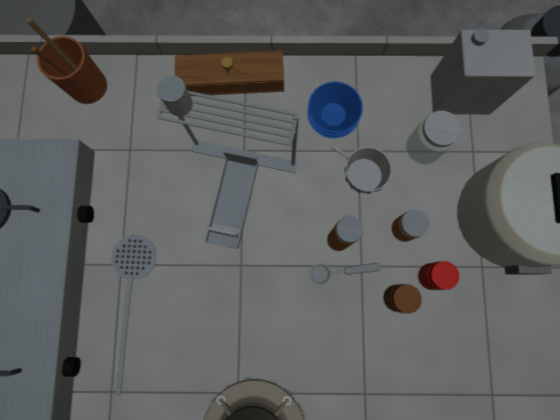

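Scene view: tall steel-capped amber jar at (233,178). Short candidates are steel-capped amber at (180,191), brown at (201,152) and red at (172,161). The steel-capped one fits the description, and in the top view it is at (411,225). The rack lane is at top (232,205) and the stop at (223,229). An enlarged crop will confirm this.

Run:
```python
import pickle;from h import *
F=pickle.load(open("F.pkl","rb"));I=F["top"]["img"]
a=cv2.resize(I[80:255,150:310],None,fx=3,fy=3,interpolation=cv2.INTER_CUBIC)
b=cv2.resize(I[205:320,320:470],None,fx=2,fy=2,interpolation=cv2.INTER_CUBIC)
S=cv2.resize(F["scene"]["img"][130:220,140:270],None,fx=2.2,fy=2.2,interpolation=cv2.INTER_CUBIC)
o=np.zeros((525,790,3),np.uint8);o[:,:480]=a;o[:b.shape[0],485:485+b.shape[1]]=b;o[240:240+S.shape[0],485:485+S.shape[1]]=S
cv2.imwrite("pics/crop1.png",o)
```

```text
(no output)
```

View pics/crop1.png

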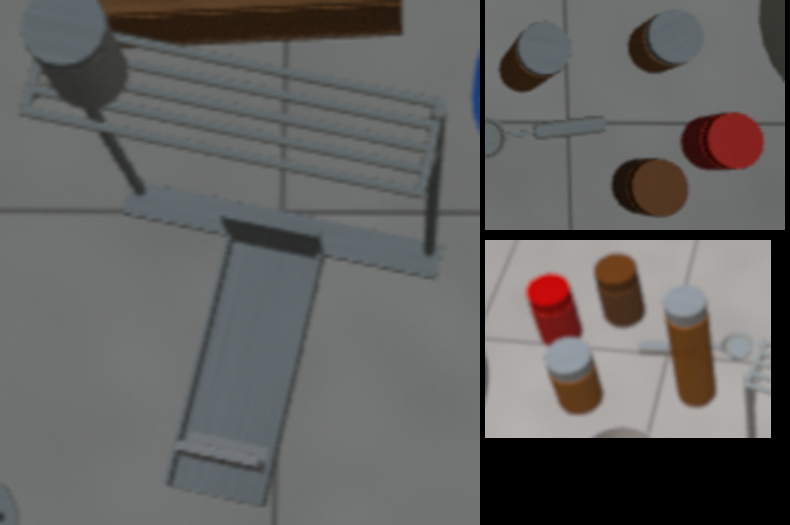

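Confirmed: the steel-capped short amber jar is the one at top (414,224), and the tall one is at (349,229). The lane outline is at crop (231,238)-(167,485) and (322,254)-(267,505), and the foot plate ends are also visible.

Run:
```python
import pickle;from h import *
F=pickle.load(open("F.pkl","rb"));f=F["top"];g=F["scene"]
c=lambda x,y:(150+x/3,80+y/3)
P={}
for n,(x,y),z in [("fpFL",(125,212),.006),("fpBL",(140,187),.006),("fpBR",(437,250),.006),("fpFR",(435,276),.006),
 ("wLb",(231,238),.026),("wLf",(167,485),.026),("wRb",(322,254),.026),("wRf",(267,505),.026),
 ("bpL",(222,218),.07),("bpR",(321,237),.07),("stL",(178,442),.052),("stR",(264,461),.052),
 ("dkFL",(23,114),.288),("dkFR",(424,193),.288)]:
    P[n]=onz(f,*c(x,y),z);print(n,P[n].round(4))
print("yaw walls",[np.degrees(np.arctan2(*(P[a]-P[b])[[1,0]])) for a,b in(("wLb","wLf"),("wRb","wRf"))],
 "fp",[np.degrees(np.arctan2(*(P[a]-P[b])[[1,0]]))-90 for a,b in(("fpFL","fpFR"),("fpBL","fpBR"),("bpL","bpR"),("dkFL","dkFR"))])
# caps
for n,u,v,z,box in(("tall",349,229,.19,16),("short",414,224,.095,18)):
    hsv=cv2.cvtColor(f["img"],cv2.COLOR_BGR2HSV)
    print(n,onz(f,u,v,z).round(4))
    m=((hsv[...,0]>80)&(hsv[...,0]<125)&(hsv[...,1]>20)).astype(np.uint8);w=np.zeros_like(m);w[v-box:v+box+1,u-box:u+box+1]=m[v-box:v+box+1,u-box:u+box+1]
    k=max(cv2.findContours(w,0,1)[0],key=cv2.contourArea);(cx,cy),r=cv2.minEnclosingCircle(k)
    p=onz(f,cx,cy,z);d=np.linalg.norm(p+f["R"].T@f["t"]);print(" circ",cx,cy,r,p.round(4),"diam",2*r*d/f["fx"])
# scene check caps
for n,(x,y),z in(("tall",(686,300),.19),("short",(570,354),.095)):
    print(n,"scene",onz(g,140+(x-485)/2.2,130+(y-240)/2.2,z).round(4))
```

```text
fpFL [0.6618 0.1683 0.006 ]
fpBL [0.6839 0.1566 0.006 ]
fpBR [ 0.6298 -0.0944  0.006 ]
fpFR [ 0.6073 -0.0927  0.006 ]
wLb [0.6331 0.0754 0.026 ]
wLf [0.4291 0.12   0.026 ]
wRb [6.198e-01 4.000e-04 2.600e-02]
wRf [0.4137 0.0403 0.026 ]
bpL [0.6354 0.0767 0.07  ]
bpR [ 0.6202 -0.0016  0.07  ]
stL [0.4597 0.1078 0.052 ]
stR [0.4452 0.0407 0.052 ]
dkFL [0.6286 0.1681 0.288 ]
dkFR [ 0.5788 -0.079   0.288 ]
yaw walls [np.float64(-12.3210540664567), np.float64(-10.961301349779548)] fp [np.float64(-11.790211730224769), np.float64(-12.164147500742232), np.float64(-10.992857727997901), np.float64(-11.403490723577036)]
tall [ 0.4376 -0.1958  0.19  ]
 circ 349.4285583496094 228.5 12.96178913116455 [ 0.4386 -0.1967  0.19  ] diam 0.05233258811969686
short [ 0.4634 -0.3553  0.095 ]
 circ 415.0 222.5 13.647443771362305 [ 0.4668 -0.3577  0.095 ] diam 0.06373526573371152
tall scene [ 0.4404 -0.1926  0.19  ]
short scene [ 0.4669 -0.3525  0.095 ]
```

```bash
cat >> h.py <<'E'
def Rt(psi,th):
    p,t=np.radians([psi,th]);c,s=np.cos(p),np.sin(p)
    return np.array([[np.sin(t)*c,-s,np.cos(t)*c],[np.sin(t)*s,c,np.cos(t)*s],[-np.cos(t),0,np.sin(t)]])
def plan(*wps):
    """wps: (grasp point xyz, psi, tilt, offset) -> rows relative to present pose"""
    from scipy.spatial.transform import Rotation as Ro
    s=env.get_state();R=s["tcp_rot"];p=s["position"]
    print("t",round(s["t"],2),"pos",p.round(4),"F",s["wrist_force"].round(1),"w",round(s["grip_width"],4),"q",s["joint_pos"].round(2))
    for G,psi,th in wps:
        Rg=Rt(psi,th);P=np.array(G)+.021*Rg[:,0]
        d=R.T@(P-p)*1000;r=Ro.from_matrix(R.T@Rg).as_rotvec()
        print(" ".join("%.0f"%x for x in d)," ".join("%.3f"%x for x in r)," |d|%.0f ang%.1f"%(np.linalg.norm(d),np.degrees(np.linalg.norm(r))))
OR=np.array([.536,.0575]);YAW=-11.6
def rack(x,y,z):
    a=np.radians(YAW);return np.array([OR[0]+x*np.cos(a)-y*np.sin(a),OR[1]+x*np.sin(a)+y*np.cos(a),z])
E
python3 - <<'E'
from h import *
plan(([.44,.25,.36],-20,15),([.46,0,.33],-20,30))
E
```

```text
t 0.15 pos [0.2236 0.6364 0.2305] F [-0.8 -0.9 -0.6] w 0.0856 q [-1.34  0.48  0.02  1.56 -0.01  1.11 -0.08]
-109 -293 338 0.011 -0.262 -0.000  |d|460 ang15.0
-80 -522 444 0.011 -0.523 -0.002  |d|691 ang30.0
```

Request:
jog_arm(commands="-109 -293 338 0.01 -0.26 0; -109 -293 338 0.01 -0.26 0; -109 -293 338 0.01 -0.26 0; -109 -293 338 0.01 -0.26 0; -109 -293 338 0.01 -0.26 0", grip=85)

```text
t: 0.57
position: [0.3235, 0.4598, 0.2803]
tcp_rot: [[0.242, 0.338, 0.909], [-0.088, 0.941, -0.327], [-0.966, -0.001, 0.257]]
wrist_force: [1.5, 0.2, 1.0]
grip_width: 0.085
```

Run:
```python
from h import *
plan(([.44,.25,.36],-20,15),([.44,0.1,.36],-20,25),([.43,-.05,.36],-20,35))
```

```text
t 0.57 pos [0.3235 0.4598 0.2803] F [1.5 0.2 1. ] w 0.085 q [-1.35  0.23  0.15  1.83  0.25  1.1  -0.09]
-9 -158 195 0.004 -0.002 0.000  |d|251 ang0.3
4 -299 248 0.004 -0.176 -0.000  |d|388 ang10.1
13 -444 291 0.004 -0.351 -0.001  |d|531 ang20.1
```

Request:
jog_arm(commands="4 -299 248 0 -0.17 0; 4 -299 248 0 -0.17 0; 4 -299 248 0 -0.17 0; 4 -299 248 0 -0.17 0; 4 -299 248 0 -0.17 0")

```text
t: 0.98
position: [0.3908, 0.2645, 0.3126]
tcp_rot: [[0.392, 0.337, 0.856], [-0.142, 0.941, -0.306], [-0.909, -0.002, 0.417]]
wrist_force: [0.6, -0.3, 1.4]
grip_width: 0.0847
```

Run:
```python
from h import *
plan(([.44,0.1,.36],-20,25),([.43,-.05,.36],-20,35),([.43,-.05,.40],-20,15))
```

```text
t 0.98 pos [0.3908 0.2645 0.3126] F [ 0.6 -0.3  1.4] w 0.0847 q [-1.29 -0.05  0.26  2.1   0.5   1.06 -0.05]
21 -138 112 0.005 -0.006 -0.001  |d|179 ang0.5
38 -283 153 0.005 -0.181 -0.001  |d|324 ang10.4
1 -283 163 0.005 0.168 -0.000  |d|326 ang9.6
```

Run:
```python
from h import *
plan(([.50,0.08,.36],-20,20),([.50,-.08,.36],-20,20))
```

```text
t 0.98 pos [0.3908 0.2645 0.3126] F [ 0.6 -0.3  1.4] w 0.0847 q [-1.29 -0.05  0.26  2.1   0.5   1.06 -0.05]
47 -137 168 0.005 0.081 -0.000  |d|222 ang4.7
70 -288 217 0.005 0.081 -0.000  |d|367 ang4.7
```

Request:
jog_arm(commands="70 -288 217 0 0.08 0; 70 -288 217 0 0.08 0; 70 -288 217 0 0.08 0; 70 -288 217 0 0.08 0; 70 -288 217 0 0.08 0")

```text
t: 1.4
position: [0.4563, 0.0668, 0.328]
tcp_rot: [[0.322, 0.337, 0.884], [-0.116, 0.941, -0.317], [-0.939, -0.001, 0.343]]
wrist_force: [-0.2, 0.3, 1.0]
grip_width: 0.0853
```

Run:
```python
from h import *
plan(([.46,-.1,.36],-20,25),([.438-.08*.94,-.196+.08*.34,.27],-20,35))
```

```text
t 1.4 pos [0.4563 0.0668 0.328 ] F [-0.2  0.3  1. ] w 0.0853 q [-1.09 -0.21  0.54  2.14  0.46  1.    0.47]
11 -156 69 0.005 -0.087 -0.001  |d|171 ang5.0
72 -253 -23 0.005 -0.261 -0.001  |d|264 ang15.0
```

Request:
jog_arm(commands="20 -180 90 0 -0.08 0; 20 -180 90 0 -0.08 0; 20 -180 90 0 -0.08 0; 20 -180 90 0 -0.08 0; 20 -180 90 0 -0.08 0")

```text
t: 1.82
position: [0.481, -0.1363, 0.3403]
tcp_rot: [[0.392, 0.338, 0.855], [-0.141, 0.941, -0.308], [-0.909, 0.0, 0.417]]
wrist_force: [0.6, 0.1, -0.3]
grip_width: 0.0852
```

Run:
```python
from h import *
plan(([.46,-.1,.36],-20,25),([.438-.08*.94,-.196+.08*.34,.27],-20,35))
f=grab("wrist","w1")
print(proj(f,[[.438,-.196,.19],[.438,-.196,0],[.466,-.356,.095]]))
```

```text
t 1.82 pos [ 0.481  -0.1363  0.3403] F [ 0.6  0.1 -0.3] w 0.0852 q [-0.85 -0.32  0.76  2.15  0.51  0.88  0.88]
-10 27 -21 0.003 -0.006 -0.002  |d|36 ang0.4
43 -71 -117 0.003 -0.181 -0.002  |d|143 ang10.4
[[188.7881979  100.22746988]
 [220.22753761  39.12722181]
 [ 98.87011949 134.16935138]]
```

View pics/w1.png

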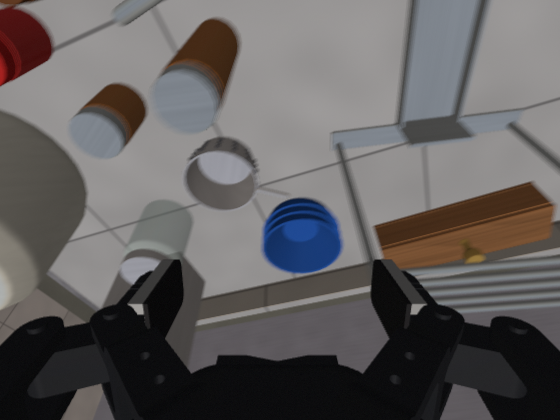

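The wrist view agrees with the estimates: tall cap seen at (188,100) against a predicted (189,100), short cap at (100,132) against (99,134). Joint 2 is close to its limit when the hand leans radially, so I'll grip with the hand leaning sideways (yaw -90).

Run:
```python
from h import *
plan(([.46,-.11,.32],-90,38))
```

```text
t 1.87 pos [ 0.4811 -0.1439  0.3411] F [ 0.5 -6.7  0.9] w 0.0845 q [-0.85 -0.32  0.77  2.15  0.52  0.88  0.89]
23 12 -40 1.041 -0.203 -0.634  |d|48 ang70.8
```

Request:
jog_arm(commands="23 12 -40 1.041 -0.203 -0.634; 23 12 -40 1.041 -0.203 -0.634; 23 12 -40 1.041 -0.203 -0.634; 23 12 -40 1.041 -0.203 -0.634; 23 12 -40 1.041 -0.203 -0.634")

```text
t: 2.28
position: [0.4595, -0.1233, 0.303]
tcp_rot: [[0.283, 0.799, 0.531], [-0.431, 0.601, -0.674], [-0.857, -0.038, 0.514]]
wrist_force: [0.4, 0.4, -0.1]
grip_width: 0.0851
```

Run:
```python
from h import *
plan(([.44,-.134,.24],-90,38))
```

```text
t 2.28 pos [ 0.4595 -0.1233  0.303 ] F [ 0.4  0.4 -0.1] w 0.0851 q [-0.7  -0.12  0.45  2.22  0.7   0.97  0.02]
73 -27 -35 0.553 -0.107 -0.335  |d|85 ang37.5
```

Request:
jog_arm(commands="30 -20 -10 0.12 -0.02 -0.07; 50 -27 -25 0.35 -0.07 -0.21; 73 -27 -35 0.553 -0.107 -0.335; 73 -27 -35 0.553 -0.107 -0.335; 73 -27 -35 0.553 -0.107 -0.335")

```text
t: 2.7
position: [0.4386, -0.1472, 0.2221]
tcp_rot: [[0.013, 1.0, 0.027], [-0.613, 0.03, -0.789], [-0.79, -0.006, 0.613]]
wrist_force: [1.0, -0.5, -0.4]
grip_width: 0.0849
```

Run:
```python
from h import *
plan(([.44,-.134,.24],-90,38),([.438,-.196,.154],-90,38))
f=grab("wrist","w2")
a=np.arange(0,2*np.pi,.5)
P=[[.438+.027*np.cos(x),-.196+.027*np.sin(x),.19] for x in a]
for q in proj(f,P): cv2.circle(f["img"],tuple(int(v) for v in q.round()),1,(0,255,0),-1)
cv2.imwrite("pics/w2.png",f["img"])
```

```text
t 2.7 pos [ 0.4386 -0.1472  0.2221] F [ 1.  -0.5 -0.4] w 0.0849 q [-0.68  0.2   0.47  2.2   0.67  1.02 -0.62]
-1 1 1 0.027 -0.003 -0.014  |d|2 ang1.8
105 -2 -3 0.027 -0.003 -0.014  |d|105 ang1.8
```

View pics/w2.png

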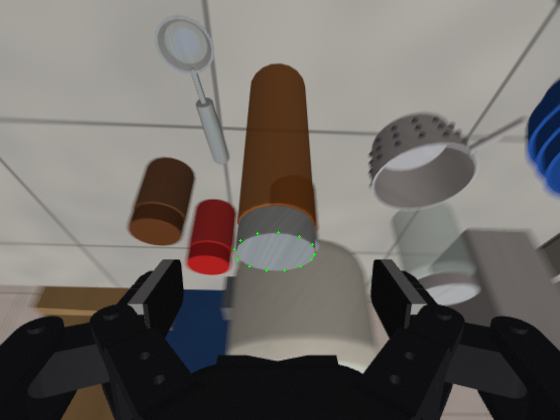

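The projected cap circle overlays the real cap at (277,251), so it's safe to go in.

Request:
jog_arm(commands="35 -1 -1 0.02 0 -0.01; 70 -2 -2 0.027 -0.003 -0.014; 95 -2 -3 0.027 -0.003 -0.014; 105 -2 -3 0.027 -0.003 -0.014; 105 -2 -3 0.027 -0.003 -0.014")

```text
t: 3.17
position: [0.4391, -0.2091, 0.1368]
tcp_rot: [[-0.003, 1.0, -0.003], [-0.617, -0.004, -0.787], [-0.787, -0.001, 0.617]]
wrist_force: [-0.8, -0.2, 0.1]
grip_width: 0.0851
```

Request:
jog_arm(commands="0 0 0 0 0 0; 0 0 0 0 0 0; 0 0 0 0 0 0; 0 0 0 0 0 0; 0 0 0 0 0 0", grip=45, grip_force=50)

```text
t: 3.58
position: [0.4396, -0.2086, 0.1376]
tcp_rot: [[-0.002, 1.0, -0.002], [-0.617, -0.003, -0.787], [-0.787, 0.0, 0.617]]
wrist_force: [-1.4, 3.1, 5.8]
grip_width: 0.0548
```

Run:
```python
from h import *
plan(([.438,-.196,.154],-90,38),([.44,-.18,.24],-90,38))
```

```text
t 3.58 pos [ 0.4396 -0.2086  0.1376] F [-1.4  3.1  5.8] w 0.0548 q [-0.56  0.39  0.52  2.26  0.74  0.73 -0.68]
0 -2 0 -0.002 0.002 0.002  |d|2 ang0.2
-77 0 41 -0.002 0.002 0.002  |d|87 ang0.2
```

Request:
jog_arm(commands="-25 0 19 0 0 0; -55 0 43 0 0 0; -79 0 62 0 0 0; -79 0 62 0 0 0; -79 0 62 0 0 0")

```text
t: 4.0
position: [0.4405, -0.2077, 0.2388]
tcp_rot: [[0.003, 1.0, -0.005], [-0.614, -0.002, -0.789], [-0.789, 0.005, 0.614]]
wrist_force: [-0.6, 0.3, -5.2]
grip_width: 0.0542
```

Run:
```python
from h import *
print(rack(0,0,.26))
plan(([.45,-.14,.26],-60,38),([.47,-.05,.26],-30,38))
```

```text
[0.536  0.0575 0.26  ]
t 4.0 pos [ 0.4405 -0.2077  0.2388] F [-0.6  0.3 -5.2] w 0.0542 q [-0.6   0.18  0.53  2.19  0.7   0.99 -0.53]
-38 16 -42 -0.417 -0.001 0.319  |d|59 ang30.1
-96 40 -117 -0.830 0.001 0.642  |d|157 ang60.1
```

Request:
jog_arm(commands="-20 8 -22 -0.10 0 0.075; -40 16 -45 -0.20 0 0.15; -60 24 -68 -0.28 0 0.22; -80 32 -92 -0.37 0 0.285; -96 40 -117 -0.46 0 0.355")

```text
t: 4.42
position: [0.4801, -0.054, 0.2415]
tcp_rot: [[0.34, 0.833, 0.437], [-0.512, 0.554, -0.657], [-0.789, 0.0, 0.615]]
wrist_force: [0.4, 0.4, -4.6]
grip_width: 0.0543
```

Run:
```python
from h import *
plan((rack(-.02,0,.26),-11.6,38),(rack(0,0,.26),-11.6,38))
```

```text
t 4.42 pos [ 0.4801 -0.054   0.2415] F [ 0.4  0.4 -4.6] w 0.0543 q [-0.79  0.06  0.35  2.28  0.86  0.9  -0.44]
-43 103 -52 -0.617 -0.001 0.481  |d|123 ang44.8
-34 117 -40 -0.617 -0.001 0.481  |d|129 ang44.8
```

Request:
jog_arm(commands="-9 21 -10 -0.095 0 0.075; -18 42 -21 -0.19 0 0.15; -27 63 -31 -0.285 0 0.22; -35 84 -42 -0.38 0 0.295; -43 103 -52 -0.47 0 0.367")

```text
t: 4.83
position: [0.5271, 0.061, 0.241]
tcp_rot: [[0.568, 0.371, 0.735], [-0.228, 0.929, -0.292], [-0.791, -0.002, 0.612]]
wrist_force: [0.2, -0.1, -5.0]
grip_width: 0.0543
```

Run:
```python
from h import *
plan((rack(0,0,.26),-11.6,38))
```

```text
t 4.83 pos [0.5271 0.061  0.241 ] F [ 0.2 -0.1 -5. ] w 0.0543 q [-0.83  0.03  0.29  2.32  1.    0.61 -0.14]
12 2 19 -0.139 -0.004 0.110  |d|23 ang10.2
```

Request:
jog_arm(commands="6 1 9 -0.07 0 0.055; 12 2 19 -0.139 -0.004 0.110; 12 2 19 -0.139 -0.004 0.110; 12 2 19 -0.139 -0.004 0.110")

```text
t: 5.17
position: [0.547, 0.053, 0.2409]
tcp_rot: [[0.599, 0.204, 0.774], [-0.127, 0.979, -0.16], [-0.79, -0.002, 0.613]]
wrist_force: [0.2, -0.3, -4.7]
grip_width: 0.0546
```

Run:
```python
from h import *
plan((rack(0,0,.26),-11.6,38))
w=grab("wrist");t=grab("top");s=grab("scene")
import pickle;pickle.dump((w,t,s),open("F2.pkl","wb"))
def draw(f):
    im=f["img"].copy()
    L=[[(-.116,y,.026),(.095,y,.026)] for y in(-.037,.037)]+[[(.095,-.037,.07),(.095,.037,.07)],[(.1,-.135,.006),(.1,.135,.006)],[(.067,-.128,.285),(.067,.128,.285)]]
    for a,b in L:
        p=proj(f,[rack(*a),rack(*b)]).round().astype(int);cv2.line(im,tuple(map(int,p[0])),tuple(map(int,p[1])),(0,255,0),1)
    return im
a=cv2.resize(draw(t)[70:260,150:320],None,fx=2.3,fy=2.3);b=cv2.resize(draw(s)[130:290,220:400],None,fx=2.2,fy=2.2)
o=np.zeros((440,800,3),np.uint8);o[:a.shape[0],:a.shape[1]]=a;o[:b.shape[0],400:400+b.shape[1]]=b[:,:400]
cv2.imwrite("pics/o1.png",o);cv2.imwrite("pics/w3.png",draw(w))
```

```text
t 5.17 pos [0.547  0.053  0.2409] F [ 0.2 -0.3 -4.7] w 0.0546 q [-0.77  0.02  0.34  2.33  1.01  0.44  0.08]
-1 2 3 -0.001 -0.004 0.004  |d|4 ang0.3
```

View pics/o1.png

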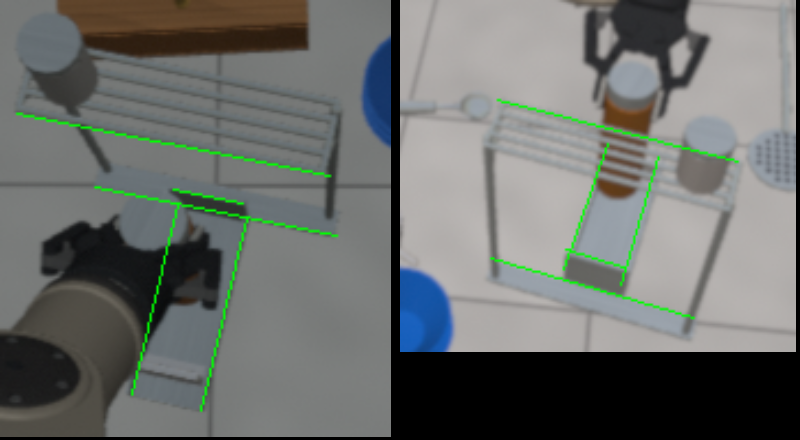

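View pics/w3.png

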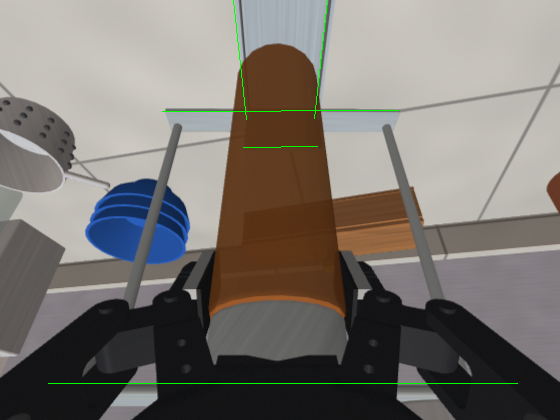

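The overlay fits the rack: foot-plate edge at wrist row 110, walls centred at column 282, deck rod lined up. The jar hangs upright and centred. Next I lower it in front of the deck, then move it in under.

Run:
```python
from h import *
plan((rack(0,0,.195),-11.6,38),(rack(.06,0,.195),-11.6,38))
```

```text
t 5.32 pos [0.5477 0.0551 0.242 ] F [ 1.3 -0.5 -3.9] w 0.0542 q [-0.77  0.02  0.34  2.32  1.01  0.44  0.08]
51 0 -38 0.001 -0.002 0.001  |d|64 ang0.1
88 0 9 0.001 -0.002 0.001  |d|88 ang0.1
```

Request:
jog_arm(commands="17 0 -12 0 0 0; 34 0 -25 0 0 0; 51 0 -38 0 0 0; 51 0 -38 0 0 0; 51 0 -38 0 0 0")

```text
t: 5.73
position: [0.5481, 0.055, 0.1773]
tcp_rot: [[0.599, 0.199, 0.776], [-0.126, 0.98, -0.155], [-0.791, -0.005, 0.612]]
wrist_force: [0.6, -0.7, -3.2]
grip_width: 0.0543
```

Request:
jog_arm(commands="9 0 12 0 0 0; 18 0 24 0 0 0; 28 0 36 0 0 0; 37 0 47 0 0 0; 37 0 47 0 0 0")

```text
t: 6.15
position: [0.6102, 0.0433, 0.1796]
tcp_rot: [[0.603, 0.2, 0.773], [-0.126, 0.98, -0.156], [-0.788, -0.003, 0.616]]
wrist_force: [1.0, 0.3, -3.6]
grip_width: 0.0544
```

Run:
```python
from h import *
plan((rack(.06,0,.195),-11.6,38),(rack(.06,0,.161),-11.6,38))
```

```text
t 6.15 pos [0.6102 0.0433 0.1796] F [ 1.   0.3 -3.6] w 0.0544 q [-0.69  0.25  0.39  2.27  1.33  0.23 -0.22]
-1 -1 -3 0.003 -0.000 0.002  |d|3 ang0.2
26 -1 -24 0.003 -0.000 0.002  |d|35 ang0.2
```

Request:
jog_arm(commands="8 0 -8 0 0 0; 15 -1 -15 0 0 0; 19 -1 -18 0 0 0; 22 -1 -20 0 0 0; 22 -1 -20 0 0 0")

```text
t: 6.57
position: [0.6078, 0.0434, 0.1504]
tcp_rot: [[0.603, 0.199, 0.772], [-0.125, 0.98, -0.155], [-0.788, -0.003, 0.616]]
wrist_force: [-0.7, -0.9, -5.0]
grip_width: 0.0544
```

Run:
```python
from h import *
plan((rack(.06,0,.161),-11.6,38),(rack(.06,0,.157),-11.6,38))
```

```text
t 6.57 pos [0.6078 0.0434 0.1504] F [-0.7 -0.9 -5. ] w 0.0544 q [-0.66  0.31  0.37  2.29  1.67  0.22 -0.58]
5 -1 -4 0.003 0.000 0.001  |d|6 ang0.2
8 -1 -6 0.003 0.000 0.001  |d|10 ang0.2
```

Request:
jog_arm(commands="2 0 -1.5 0 0 0; 3.5 0 -2.5 0 0 0; 4.5 0 -3.5 0 0 0; 5.5 -0.5 -4.2 0 0 0; 5.5 -0.5 -4.2 0 0 0")

```text
t: 6.98
position: [0.6079, 0.043, 0.1438]
tcp_rot: [[0.604, 0.199, 0.772], [-0.124, 0.98, -0.155], [-0.788, -0.002, 0.616]]
wrist_force: [-0.4, 0.5, -4.7]
grip_width: 0.0543
```

Request:
jog_arm(commands="1 0 -0.8 0 0 0; 1 0 -0.8 0 0 0; 1 0 -0.8 0 0 0")

```text
t: 7.23
position: [0.6089, 0.0428, 0.1438]
tcp_rot: [[0.606, 0.199, 0.77], [-0.125, 0.98, -0.156], [-0.786, -0.002, 0.618]]
wrist_force: [-3.9, -1.1, 4.3]
grip_width: 0.0544
```

Contact is felt at the predicted height (wrist z force -5 to +4 N). Release.

Request:
jog_arm(commands="0 0 0 0 0 0; 0 0 0 0 0 0; 0 0 0 0 0 0; 0 0 0 0 0 0; 0 0 0 0 0 0", grip=85)

```text
t: 7.65
position: [0.6091, 0.0428, 0.1439]
tcp_rot: [[0.606, 0.199, 0.77], [-0.125, 0.98, -0.156], [-0.786, -0.002, 0.619]]
wrist_force: [-0.2, -0.4, -0.2]
grip_width: 0.0849
```

Request:
jog_arm(commands="-25 0 0 0 0 0; -55 0 0 0 0 0; -90 0 0 0 0 0; -125 0 0 0 0 0; -140 0 0 0 0 0")

```text
t: 8.07
position: [0.5224, 0.061, 0.2564]
tcp_rot: [[0.606, 0.199, 0.77], [-0.122, 0.98, -0.157], [-0.786, 0.001, 0.618]]
wrist_force: [0.3, -0.2, 0.4]
grip_width: 0.0846
```

Run:
```python
from h import *
plan((rack(0.0,0,.3),-11.6,38))
w=grab("wrist","w4")
for nm,X in (("cap",rack(.06,0,.196)),("base",rack(.06,0,.006)),("bp",rack(.095,0,.07))): print(nm,proj(w,X))
t=grab("top");s=grab("scene")
im=s["img"].copy()
for x in(.047,.06,.067):
    for k in np.arange(0,6.3,.3):
        p=proj(s,rack(x,0,.196)+[.027*np.cos(k),.027*np.sin(k),0])[0].round().astype(int);im[p[1],p[0]]=(0,255,0) if x==.06 else (0,0,255)
a=cv2.resize(im[130:290,220:400],None,fx=2.2,fy=2.2,interpolation=cv2.INTER_NEAREST)
o=np.zeros((420,800,3),np.uint8);o[:352,:396]=a;o[:,400:]=cv2.resize(w["img"],(400,300))[:420] if 0 else np.vstack([cv2.resize(w["img"],(400,300)),np.zeros((120,400,3),np.uint8)])
cv2.imwrite("pics/o2.png",o)
```

```text
t 8.07 pos [0.5224 0.061  0.2564] F [ 0.3 -0.2  0.4] w 0.0846 q [-0.84 -0.06  0.35  2.35  1.    0.51  0.07]
-5 -1 38 0.001 0.003 -0.002  |d|38 ang0.2
cap [[276.08190337 235.00842572]]
base [[276.02018696  89.80992969]]
bp [[276.03336248 152.53666106]]
```

View pics/o2.png

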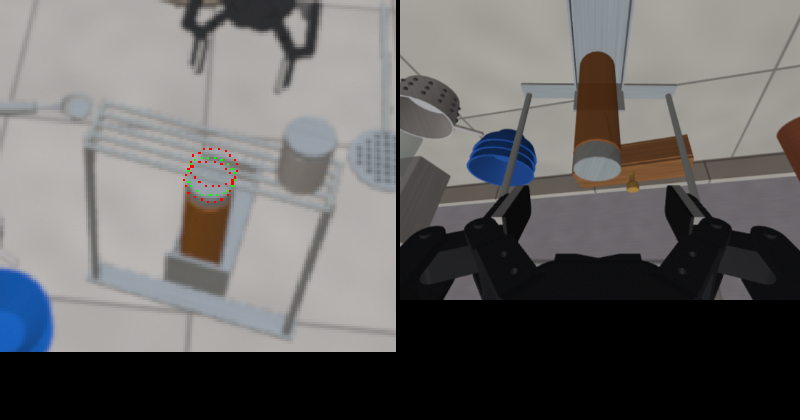

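The tall jar stands upright in the lane under the deck at about x = 57 mm, within range. On to the short jar.

Run:
```python
from h import *
plan(([.47,-.15,.24],-25,15),([.466,-.356,.2],-40,15))
```

```text
t 8.22 pos [0.5245 0.061  0.2552] F [0.4 0.  0.6] w 0.0851 q [-0.84 -0.05  0.35  2.35  1.01  0.5   0.06]
24 -219 -27 0.212 0.405 -0.108  |d|222 ang26.9
77 -423 -23 0.448 0.398 -0.226  |d|431 ang36.7
```

Request:
jog_arm(commands="10 -42 -10 0.05 0.08 -0.02; 15 -84 -20 0.09 0.16 -0.045; 20 -125 -25 0.13 0.24 -0.065; 22 -168 -27 0.17 0.32 -0.09; 24 -219 -27 0.212 0.405 -0.108")

```text
t: 8.63
position: [0.4882, -0.0869, 0.2222]
tcp_rot: [[0.28, 0.4, 0.873], [-0.128, 0.916, -0.379], [-0.951, -0.006, 0.308]]
wrist_force: [0.7, 0.1, -0.6]
grip_width: 0.0851
```

Run:
```python
from h import *
plan(([.466,-.356,.2],-40,15))
```

```text
t 8.63 pos [ 0.4882 -0.0869  0.2222] F [ 0.7  0.1 -0.6] w 0.0851 q [-0.7   0.02  0.68  2.23  0.21  0.62  0.98]
70 -257 75 0.276 0.052 -0.076  |d|276 ang16.7
```

Request:
jog_arm(commands="5 -42 15 0.06 0.01 -0.015; 10 -84 28 0.11 0.02 -0.03; 25 -125 40 0.16 0.03 -0.045; 40 -165 52 0.22 0.04 -0.06; 55 -205 62 0.276 0.052 -0.076")

```text
t: 9.05
position: [0.476, -0.2935, 0.1925]
tcp_rot: [[0.195, 0.646, 0.738], [-0.17, 0.763, -0.623], [-0.966, -0.004, 0.259]]
wrist_force: [1.2, 1.5, 1.2]
grip_width: 0.0851
```

Run:
```python
from h import *
plan(([.466,-.356,.17],-40,15))
w=grab("wrist","w5")
im=w["img"]
for k in np.arange(0,6.3,.3):
    p=proj(w,np.array([.466+.031*np.cos(k),-.356+.031*np.sin(k),.095]))[0].round().astype(int);cv2.circle(im,tuple(map(int,p)),1,(0,255,0),-1)
cv2.imwrite("pics/w5.png",im)
```

```text
t 9.05 pos [ 0.476  -0.2935  0.1925] F [1.2 1.5 1.2] w 0.0851 q [-0.28  0.26  0.8   2.11 -0.22  0.6   1.51]
51 -54 26 -0.003 -0.000 0.005  |d|79 ang0.3
```

View pics/w5.png

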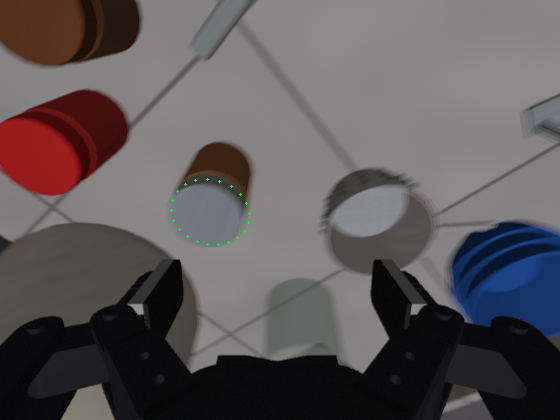

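The steel-capped short jar's cap at (208,212) matches the projected circle.

Request:
jog_arm(commands="25 -27 13 0 0 0; 40 -45 22 0 0 0; 51 -54 26 0 0 0; 51 -54 26 0 0 0; 51 -54 26 0 0 0")

```text
t: 9.52
position: [0.4643, -0.3703, 0.1479]
tcp_rot: [[0.185, 0.659, 0.729], [-0.179, 0.752, -0.635], [-0.966, -0.013, 0.257]]
wrist_force: [-0.5, 0.7, 0.7]
grip_width: 0.0847
```

Run:
```python
from h import *
plan(([.466,-.356,.062],-40,15))
```

```text
t 9.52 pos [ 0.4643 -0.3703  0.1479] F [-0.5  0.7  0.7] w 0.0847 q [-0.01  0.39  0.68  2.07 -0.39  0.53  1.77]
102 13 -30 -0.018 -0.002 0.018  |d|107 ang1.4
```

Request:
jog_arm(commands="10 12 -15 -0.018 0 0.018; 25 13 -26 -0.018 0 0.018; 55 13 -30 -0.018 0 0.018; 80 13 -30 -0.018 0 0.018; 90 13 -30 -0.018 0 0.018")

```text
t: 9.93
position: [0.4676, -0.3555, 0.0505]
tcp_rot: [[0.194, 0.64, 0.743], [-0.163, 0.768, -0.619], [-0.967, -0.001, 0.254]]
wrist_force: [0.0, 1.0, 0.8]
grip_width: 0.085
```

Run:
```python
from h import *
plan(([.466,-.356,.062],-40,15))
```

```text
t 9.93 pos [ 0.4676 -0.3555  0.0505] F [0.  1.  0.8] w 0.085 q [ 0.16  0.52  0.45  2.13 -0.57  0.33  1.93]
10 -1 2 0.003 -0.005 0.000  |d|10 ang0.3
```

Request:
jog_arm(commands="5 -1 2 0 0 0; 10 -1 2 0 0 0; 10 -1 2 0 0 0")

```text
t: 10.18
position: [0.471, -0.3591, 0.0415]
tcp_rot: [[0.195, 0.64, 0.743], [-0.164, 0.768, -0.619], [-0.967, -0.001, 0.254]]
wrist_force: [-0.3, -0.1, -0.2]
grip_width: 0.085
```

Request:
jog_arm(commands="0 0 0 0 0 0; 0 0 0 0 0 0; 0 0 0 0 0 0; 0 0 0 0 0 0; 0 0 0 0 0 0", grip=50, grip_force=50)

```text
t: 10.6
position: [0.4714, -0.3599, 0.0432]
tcp_rot: [[0.197, 0.64, 0.743], [-0.165, 0.768, -0.619], [-0.967, -0.001, 0.257]]
wrist_force: [-3.7, 0.7, 7.9]
grip_width: 0.0627
```

Request:
jog_arm(commands="-25 0 7 0 0 0; -60 0 16 0 0 0; -97 0 26 0 0 0; -116 0 31 0 0 0; -116 0 31 0 0 0")

```text
t: 11.02
position: [0.4737, -0.3615, 0.1685]
tcp_rot: [[0.204, 0.64, 0.74], [-0.168, 0.768, -0.618], [-0.964, 0.002, 0.264]]
wrist_force: [0.1, -0.5, -3.5]
grip_width: 0.0626
```

Run:
```python
from h import *
plan(([.46,-.18,.18],-27,15),([.46,-.05,.18],-20,15),(rack(-.04,0,.17),-11.6,15))
```

```text
t 11.02 pos [ 0.4737 -0.3615  0.1685] F [ 0.1 -0.5 -3.5] w 0.0626 q [-0.05  0.36  0.7   2.05 -0.38  0.57  1.77]
-23 132 -120 -0.217 0.006 0.057  |d|179 ang12.8
-45 232 -200 -0.334 0.006 0.089  |d|310 ang19.8
-48 345 -247 -0.476 0.006 0.127  |d|427 ang28.2
```

Request:
jog_arm(commands="-8 28 -22 -0.04 0 0.01; -15 55 -45 -0.085 0 0.022; -22 85 -68 -0.13 0 0.035; -30 112 -90 -0.175 0 0.046; -34 140 -113 -0.217 0.006 0.057")

```text
t: 11.43
position: [0.4713, -0.1765, 0.171]
tcp_rot: [[0.23, 0.452, 0.862], [-0.116, 0.892, -0.437], [-0.966, 0.001, 0.257]]
wrist_force: [1.3, 0.8, -2.5]
grip_width: 0.0623
```

Run:
```python
from h import *
plan(([.46,-.05,.18],-20,15),(rack(-.04,0,.17),-11.6,15))
```

```text
t 11.43 pos [ 0.4713 -0.1765  0.171 ] F [ 1.3  0.8 -2.5] w 0.0623 q [-0.49  0.18  0.77  2.24 -0.14  0.52  1.46]
-5 108 -63 -0.116 -0.002 0.030  |d|125 ang6.9
-0 229 -84 -0.258 -0.002 0.068  |d|244 ang15.3
```

Request:
jog_arm(commands="0 38 -18 -0.05 0 0.013; 0 76 -34 -0.10 0 0.026; 0 114 -48 -0.15 0 0.04; 0 150 -60 -0.2 0 0.053; 0 190 -72 -0.258 0 0.068")

```text
t: 11.85
position: [0.4932, 0.0262, 0.1516]
tcp_rot: [[0.25, 0.198, 0.948], [-0.051, 0.98, -0.192], [-0.967, -0.0, 0.255]]
wrist_force: [2.0, -0.6, -2.5]
grip_width: 0.0623
```

Run:
```python
from h import *
plan((rack(-.03,0,.17),-11.6,15))
```

```text
t 11.85 pos [0.4932 0.0262 0.1516] F [ 2.  -0.6 -2.5] w 0.0623 q [-0.83  0.2   0.65  2.27 -0.04  0.48  1.2 ]
5 39 10 0.003 -0.004 -0.001  |d|41 ang0.3
```

Request:
jog_arm(commands="2 20 5 0 0 0; 5 39 10 0 0 0; 5 39 10 0 0 0; 5 39 10 0 0 0; 5 39 10 0 0 0")

```text
t: 12.27
position: [0.5104, 0.0614, 0.1486]
tcp_rot: [[0.248, 0.199, 0.948], [-0.052, 0.98, -0.192], [-0.967, -0.001, 0.253]]
wrist_force: [0.5, -0.8, -2.6]
grip_width: 0.0626
```

Run:
```python
from h import *
plan((rack(-.03,0,.17),-11.6,15),(rack(-.028,0,.08),-11.6,15))
w=grab("wrist","w6")
cv2.imwrite("pics/w6.png",w["img"])
t=grab("top","t6")
```

```text
t 12.27 pos [0.5104 0.0614 0.1486] F [ 0.5 -0.8 -2.6] w 0.0626 q [-0.87  0.24  0.64  2.23 -0.06  0.49  1.15]
-1 1 2 0.003 -0.006 0.001  |d|2 ang0.4
87 1 -19 0.003 -0.006 0.001  |d|89 ang0.4
```

View pics/w6.png

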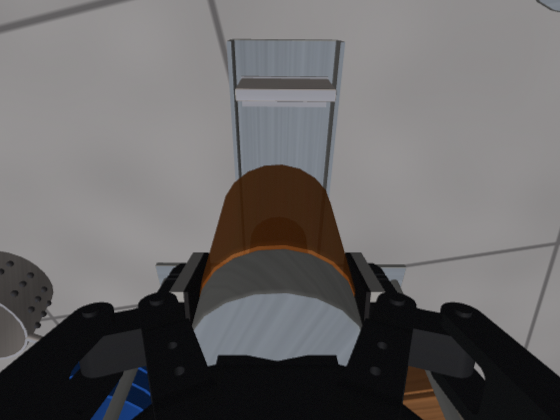

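The short jar hangs upright, and the lane centre is at about column 286 at row 40, against jar base column 276. I'll compare this with the projected rack numbers.

Run:
```python
from h import *
w=grab("wrist","w7")
for x in(-.116,-.03): 
  print(proj(w,[rack(x,y,.026) for y in(-.04,-.037,0,.037,.04)]).round(1).tolist())
print("stop top", proj(w,[rack(-.085,y,.052) for y in(-.033,.033)]).round(1).tolist(), "fp",proj(w,[rack(.1,y,.006) for y in(-.135,.135)]).round(1).tolist())
g=cv2.cvtColor(w["img"],cv2.COLOR_BGR2GRAY)
for v in(42,130,160): print(v,g[v,222:352].tolist())
s=env.get_state();print(s["position"])
```

```text
[[220.4, 39.0], [224.9, 39.0], [279.9, 39.0], [335.0, 39.1], [339.4, 39.1]]
[[230.0, 158.7], [233.7, 158.7], [279.3, 158.7], [325.0, 158.7], [328.7, 158.7]]
stop top [[229.4, 95.1], [330.6, 95.2]] fp [[152.7, 265.0], [404.7, 265.0]]
42 [94, 93, 101, 115, 128, 126, 124, 125, 125, 87, 57, 52, 67, 114, 122, 121, 120, 119, 116, 116, 118, 115, 116, 119, 121, 122, 122, 121, 120, 121, 121, 122, 121, 120, 117, 118, 120, 122, 122, 121, 121, 120, 118, 116, 117, 119, 123, 124, 123, 123, 124, 126, 123, 121, 120, 120, 119, 121, 122, 122, 122, 122, 122, 120, 121, 123, 124, 124, 121, 123, 126, 127, 125, 123, 122, 123, 125, 125, 125, 126, 128, 130, 130, 127, 125, 125, 123, 122, 123, 124, 124, 124, 125, 126, 125, 126, 126, 128, 126, 125, 124, 124, 122, 124, 123, 123, 123, 124, 126, 127, 128, 130, 129, 128, 85, 64, 66, 66, 74, 112, 120, 121, 120, 135, 143, 144, 144, 144, 144, 145]
130 [143, 143, 143, 144, 142, 142, 142, 142, 143, 142, 136, 126, 125, 124, 97, 62, 52, 84, 124, 130, 125, 123, 123, 123, 121, 121, 122, 124, 124, 122, 124, 125, 123, 124, 126, 126, 121, 123, 126, 128, 125, 126, 125, 124, 123
[... 404 characters left out ...]
44, 144, 144, 145]
160 [143, 142, 143, 141, 142, 141, 142, 141, 140, 142, 140, 141, 135, 128, 128, 127, 87, 56, 52, 119, 132, 127, 124, 123, 124, 123, 124, 125, 124, 124, 123, 125, 125, 123, 126, 128, 126, 122, 123, 127, 127, 127, 126, 125, 125, 125, 126, 127, 127, 127, 128, 127, 125, 123, 123, 125, 128, 128, 126, 125, 129, 127, 126, 126, 126, 123, 126, 128, 127, 128, 128, 126, 125, 126, 130, 131, 129, 127, 129, 129, 127, 126, 128, 129, 129, 127, 126, 125, 124, 125, 127, 128, 127, 127, 130, 129, 125, 127, 127, 126, 124, 122, 124, 97, 70, 65, 65, 99, 122, 127, 127, 138, 143, 143, 142, 143, 143, 143, 143, 144, 144, 143, 144, 143, 143, 144, 143, 144, 144, 144]
[0.51091874 0.06098781 0.14908873]
```

Measured walls sit about 3.5 mm to rack +y of my estimate, so I shift the rack origin by 2.8 mm.

```bash
sed -i 's/OR=np.array(.*/OR=np.array([.5366,.0602])/' h.py
python3 - <<'E'
from h import *
plan((rack(-.028,0,.17),-11.6,15),(rack(-.028,0,.077),-11.6,15))
E
```

```text
Traceback (most recent call last):
  File "h.py", line 31, in rack
    a=np.radians(YAW);return np.array([OR[0]+x*np.cos(a)-y*np.sin(a),OR[1]+x*np.sin(a)+y*np.cos(a),z])
                 ^^^
NameError: name 'YAW' is not defined
```

```bash
echo 'YAW=-11.6' >>h.py
python3 - <<'E'
from h import *
plan((rack(-.028,0,.17),-11.6,15),(rack(-.028,0,.077),-11.6,15))
E
```

```text
t 12.42 pos [0.5109 0.061  0.1491] F [ 0.9 -0.1 -2.9] w 0.0626 q [-0.87  0.24  0.64  2.23 -0.06  0.49  1.15]
0 4 3 0.001 -0.005 0.000  |d|5 ang0.3
90 4 -21 0.001 -0.005 0.000  |d|93 ang0.3
```

Request:
jog_arm(commands="10 4 1 0 0 0; 33 4 -5 0 0 0; 58 4 -12 0 0 0; 78 4 -18 0 0 0; 85 4 -20 0 0 0")

```text
t: 12.83
position: [0.5119, 0.0632, 0.0594]
tcp_rot: [[0.245, 0.201, 0.948], [-0.053, 0.98, -0.194], [-0.968, -0.003, 0.251]]
wrist_force: [-0.8, -0.1, -3.8]
grip_width: 0.0624
```

Run:
```python
from h import *
plan((rack(-.028,0,.0695),-11.6,15))
```

```text
t 12.83 pos [0.5119 0.0632 0.0594] F [-0.8 -0.1 -3.8] w 0.0624 q [-0.71  0.42  0.46  2.27 -0.23  0.27  1.28]
10 2 -0 0.000 -0.008 0.003  |d|11 ang0.5
```

Request:
jog_arm(commands="2 1 -0.5 0 0 0; 4 2 -1 0 0 0; 6 2 -1.5 0 0 0; 7 2 -2 0 0 0; 8 2 -2 0 0 0")

```text
t: 13.25
position: [0.513, 0.0654, 0.0519]
tcp_rot: [[0.246, 0.201, 0.948], [-0.052, 0.98, -0.194], [-0.968, -0.002, 0.252]]
wrist_force: [-0.0, 0.4, -3.0]
grip_width: 0.0623
```

Request:
jog_arm(commands="1 0 -0.3 0 0 0; 2 0 -0.5 0 0 0; 2 0 -0.5 0 0 0")

```text
t: 13.5
position: [0.5131, 0.0656, 0.05]
tcp_rot: [[0.247, 0.201, 0.948], [-0.052, 0.98, -0.194], [-0.968, -0.001, 0.252]]
wrist_force: [0.2, 0.1, -3.1]
grip_width: 0.0621
```

Request:
jog_arm(commands="1 0 -0.3 0 0 0; 2 0 -0.5 0 0 0; 2 0 -0.5 0 0 0")

```text
t: 13.75
position: [0.5134, 0.0656, 0.0492]
tcp_rot: [[0.248, 0.201, 0.948], [-0.051, 0.98, -0.195], [-0.968, 0.0, 0.253]]
wrist_force: [-9.7, 0.2, 22.4]
grip_width: 0.0628
```

Contact at z = 0.0492, as predicted. Ease off, release, and retreat.

Request:
jog_arm(commands="-0.8 0 0.2 0 0 0; -0.8 0 0.2 0 0 0; -0.8 0 0.2 0 0 0; -0.8 0 0.2 0 0 0; -0.8 0 0.2 0 0 0", grip=85)

```text
t: 14.17
position: [0.5135, 0.0656, 0.05]
tcp_rot: [[0.248, 0.201, 0.948], [-0.051, 0.98, -0.195], [-0.968, 0.0, 0.253]]
wrist_force: [0.7, 0.6, 0.4]
grip_width: 0.0848
```

Request:
jog_arm(commands="-20 0 0 0 0 0; -45 0 0 0 0 0; -75 0 0 0 0 0; -100 0 -10 0 0 0; -120 0 -20 0 0 0")

```text
t: 14.58
position: [0.465, 0.0753, 0.1622]
tcp_rot: [[0.249, 0.203, 0.947], [-0.051, 0.979, -0.196], [-0.967, 0.0, 0.254]]
wrist_force: [-0.4, 0.7, 0.9]
grip_width: 0.0849
```

Run:
```python
from h import *
plan((rack(-.13,0,.09),-11.6,25))
w=grab("wrist");s=grab("scene");im=w["img"]
for c,z,r in((rack(-.028,0,.101),.101,.031),(rack(.06,0,.196),.196,.027)):
  for k in np.arange(0,6.3,.3):
    p=proj(w,c+[r*np.cos(k),r*np.sin(k),0])[0].round().astype(int);cv2.circle(im,tuple(map(int,p)),1,(0,255,0),-1)
a=cv2.resize(s["img"][130:290,220:400],None,fx=2.2,fy=2.2,interpolation=cv2.INTER_CUBIC)
o=np.zeros((420,800,3),np.uint8);o[:352,:396]=a;o[:300,400:]=cv2.resize(im,(400,300))
cv2.imwrite("pics/o3.png",o)
```

```text
t 14.58 pos [0.465  0.0753 0.1622] F [-0.4  0.7  0.9] w 0.0849 q [-1.1   0.14  0.78  2.3   0.07  0.52  0.98]
76 -1 -70 -0.002 -0.180 0.000  |d|103 ang10.3
```

View pics/o3.png

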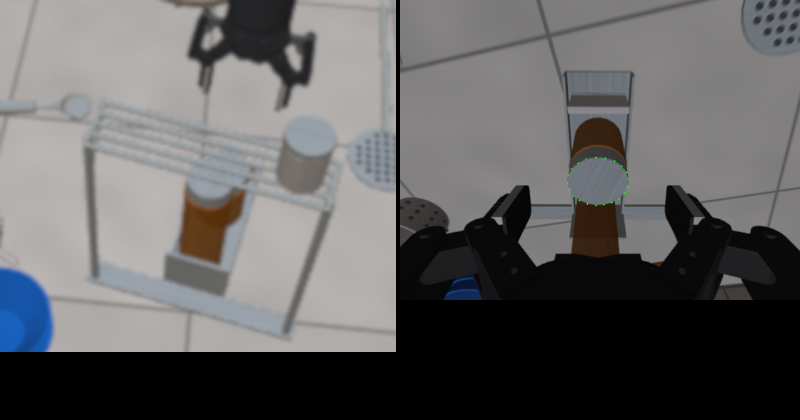

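Both jars stand upright in the lane; the short cap matches the circle for x = -28 mm. Next comes the stop push with shut fingers, from the front.

Run:
```python
from h import *
w=grab("wrist")
# stop front face top edge: rows in w for joint values
for j in (0,.005,.01,.015,.02): print(j,proj(w,rack(-.095+j-.008,0,.052)).round(1),proj(w,rack(-.095+j,0,.052)).round(1))
g=cv2.cvtColor(w["img"],cv2.COLOR_BGR2GRAY);print(g[125:170,279].tolist())
plan((rack(-.12,0,.10),-11.6,3),(rack(-.12,0,.06),-11.6,3))
```

```text
0 [[273.9 134.8]] [[274.  145.2]]
0.005 [[273.9 141.3]] [[274.  151.5]]
0.01 [[274.  147.7]] [[274.  157.7]]
0.015 [[274. 154.]] [[274.  163.7]]
0.02 [[274.  160.1]] [[274.  169.7]]
[113, 113, 113, 113, 113, 113, 113, 102, 86, 108, 89, 69, 68, 68, 68, 68, 68, 68, 69, 67, 68, 68, 66, 66, 67, 68, 65, 112, 130, 131, 132, 132, 133, 134, 135, 138, 123, 114, 113, 114, 113, 78, 42, 36, 37]
t 14.73 pos [0.4648 0.0771 0.1617] F [0.2 0.6 0.8] w 0.0853 q [-1.1   0.14  0.77  2.31  0.06  0.51  0.98]
69 -2 -65 0.002 0.204 -0.003  |d|94 ang11.7
107 -2 -75 0.002 0.204 -0.003  |d|131 ang11.7
```

Request:
jog_arm(commands="10 -2 -25 0 0.08 0; 25 -2 -45 0 0.15 0; 45 -2 -60 0 0.2 0; 60 -2 -63 0 0.204 0; 67 -2 -63 0 0.204 0", grip=0)

```text
t: 15.15
position: [0.4207, 0.0828, 0.0781]
tcp_rot: [[0.048, 0.2, 0.979], [-0.01, 0.98, -0.2], [-0.999, -0.0, 0.049]]
wrist_force: [-0.3, -0.2, 0.7]
grip_width: 0.0251
```

Run:
```python
from h import *
plan((rack(-.115,0,.06),-11.6,3),(rack(-.115,0,.06),-11.6,10))
s=env.get_state();a=np.radians(YAW);d=s["position"][:2]-OR
print("rack xy",d@[np.cos(a),np.sin(a)],d@[-np.sin(a),np.cos(a)],s["tcp_rot"].round(3))
```

```text
t 15.15 pos [0.4207 0.0828 0.0781] F [-0.3 -0.2  0.7] w 0.0251 q [-0.85  0.34  0.58  2.31 -0.33  0.52  1.35]
39 1 2 0.001 -0.003 -0.000  |d|39 ang0.2
39 1 5 0.001 -0.125 -0.000  |d|39 ang7.2
rack xy -0.11809923667148836 -0.001168334741416284 [[ 0.048  0.2    0.979]
 [-0.01   0.98  -0.2  ]
 [-0.999 -0.     0.049]]
```

Request:
jog_arm(commands="10 1 2 0 -0.04 0; 20 1 3 0 -0.08 0; 30 1 3 0 -0.125 0; 38 1 3 0 -0.157 0; 40 1 3 0 -0.157 0")

```text
t: 15.57
position: [0.4241, 0.082, 0.0367]
tcp_rot: [[0.199, 0.2, 0.959], [-0.043, 0.98, -0.195], [-0.979, -0.003, 0.203]]
wrist_force: [0.3, 0.1, -0.0]
grip_width: 0.0003
```

```bash
cat >> h.py <<'E'
def st():
    s=env.get_state();a=np.radians(YAW);d=s["position"][:2]-OR
    print("t",round(s["t"],2),"rack",(d@[np.cos(a),np.sin(a)]).round(4),(d@[-np.sin(a),np.cos(a)]).round(4),"z",s["position"][2].round(4),"tilt",np.degrees(np.arccos(-s["tcp_rot"][2,0])).round(1),"F",s["wrist_force"].round(1),"w",s["grip_width"].round(4),s["joint_pos"].round(2))
    f=np.array([np.cos(a),np.sin(a),0]);print("10mm forward in tool:",(s["tcp_rot"].T@f*10).round(2), "10 up", (s["tcp_rot"].T@[0,0,10]).round(2))
E
python3 - <<'E'
from h import *
st()
E
```

```text
Traceback (most recent call last):
  File "h.py", line 35, in st
    print("t",round(s["t"],2),"rack",(d@[np.cos(a),np.sin(a)]).round(4),(d@[-np.sin(a),np.cos(a)]).round(4),"z",s["position"][2].round(4),"tilt",np.degrees(np.arccos(-s["tcp_rot"][2,0])).round(1),"F",s["wrist_force"].round(1),"w",s["grip_width"].round(4),s["joint_pos"].round(2))
                                                                                                                                                                                                                                      ^^^^^^^^^^^^^^^^^^^^^
AttributeError: 'float' object has no attribute 'round'
```

Request:
jog_arm(commands="2.4 0 12 0 0 0; 3.7 0 18 0 0 0; 5 0 24 0 0 0; 6.1 0 30 0 0 0; 7.3 0 36 0 0 0")

```text
t: 15.98
position: [0.4597, 0.0742, 0.0365]
tcp_rot: [[0.197, 0.2, 0.96], [-0.044, 0.98, -0.196], [-0.98, -0.003, 0.201]]
wrist_force: [-2.9, -0.2, -2.9]
grip_width: 0.0001
```

```bash
sed -i 's/s\["grip_width"\].round(4)/s["grip_width"]/' h.py
python3 - <<'E'
from h import *
st()
E
```

```text
t 15.98 rack -0.0782 -0.0018 z 0.0365 tilt 11.6 F [-2.9 -0.2 -2.9] w 0.0001262158392356491 [-0.78  0.44  0.48  2.35 -0.38  0.24  1.38]
10mm forward in tool: [ 2.01 -0.01  9.8 ] 10 up [-9.8  -0.03  2.01]
```

Request:
jog_arm(commands="0.9 0 4 0 0 0; 1.8 0 8 0 0.01 0; 2.6 0 13 0 0.02 0; 3.5 0 17 0 0.03 0; 4.4 0 21 0 0.04 0")

```text
t: 16.4
position: [0.4804, 0.0698, 0.0366]
tcp_rot: [[0.156, 0.2, 0.967], [-0.035, 0.98, -0.197], [-0.987, -0.003, 0.16]]
wrist_force: [-6.6, 1.7, 4.5]
grip_width: -0.0005
```

Run:
```python
from h import *
st()
```

```text
t 16.4 rack -0.057 -0.0019 z 0.0366 tilt 9.2 F [-6.6  1.7  4.5] w -0.00045073848775842697 [-0.71  0.46  0.46  2.28 -0.38  0.32  1.42]
10mm forward in tool: [ 1.6  -0.01  9.87] 10 up [-9.87 -0.03  1.6 ]
```

Request:
jog_arm(commands="0.3 0 2 0 0 0; 0.6 0 4 0 0 0; 0.9 0 6 0 0 0; 1.2 0 8 0 0 0; 1.2 0 8 0 0 0")

```text
t: 16.82
position: [0.4882, 0.0681, 0.0367]
tcp_rot: [[0.156, 0.2, 0.967], [-0.035, 0.98, -0.197], [-0.987, -0.003, 0.16]]
wrist_force: [-4.7, 0.4, 0.8]
grip_width: -0.0
```

Request:
jog_arm(commands="0.3 0 2 0 0 0; 0.5 0 3 0 0 0; 0.5 0 3 0 0 0")

```text
t: 17.07
position: [0.4909, 0.0675, 0.0367]
tcp_rot: [[0.155, 0.2, 0.967], [-0.035, 0.98, -0.197], [-0.987, -0.003, 0.159]]
wrist_force: [-4.5, 1.0, 1.8]
grip_width: -0.0002
```

Request:
jog_arm(commands="0.2 0 1 0 0 0; 0.3 0 2 0 0 0; 0.3 0 2 0 0 0")

```text
t: 17.32
position: [0.4915, 0.0674, 0.0366]
tcp_rot: [[0.152, 0.2, 0.968], [-0.034, 0.98, -0.197], [-0.988, -0.003, 0.156]]
wrist_force: [-9.0, 2.9, 5.8]
grip_width: -0.0
```

Request:
jog_arm(commands="0.2 0 1 0 0 0; 0.2 0 1.5 0 0 0; 0.2 0 1.5 0 0 0")

```text
t: 17.57
position: [0.4916, 0.0674, 0.0366]
tcp_rot: [[0.15, 0.199, 0.968], [-0.034, 0.98, -0.197], [-0.988, -0.003, 0.153]]
wrist_force: [-9.0, 2.0, 7.4]
grip_width: 0.0
```

Request:
jog_arm(commands="0.3 0 2 0 0 0; 0.5 0 3 0 0 0; 0.5 0 3 0 0 0")

```text
t: 17.82
position: [0.4932, 0.067, 0.0365]
tcp_rot: [[0.147, 0.199, 0.969], [-0.033, 0.98, -0.196], [-0.989, -0.003, 0.151]]
wrist_force: [-10.0, 1.9, 6.2]
grip_width: -0.0002
```

Run:
```python
from h import *
st()
```

```text
t 17.82 rack -0.0439 -0.002 z 0.0365 tilt 8.7 F [-10.    1.9   6.2] w -0.0001518164173278162 [-0.68  0.48  0.45  2.25 -0.38  0.35  1.43]
10mm forward in tool: [ 1.51 -0.02  9.89] 10 up [-9.89 -0.03  1.51]
```

Request:
jog_arm(commands="0.3 0 2 0 0 0; 0.5 0 3 0 0 0; 0.5 0 3 0 0 0")

```text
t: 18.07
position: [0.4948, 0.0667, 0.0364]
tcp_rot: [[0.144, 0.199, 0.969], [-0.032, 0.98, -0.196], [-0.989, -0.003, 0.148]]
wrist_force: [-8.2, 0.8, 7.4]
grip_width: 0.0001
```

Request:
jog_arm(commands="0.3 0 2 0 0 0; 0.5 0 3 0 0 0; 0.5 0 3 0 0 0")

```text
t: 18.32
position: [0.4952, 0.0666, 0.036]
tcp_rot: [[0.139, 0.198, 0.97], [-0.031, 0.98, -0.196], [-0.99, -0.003, 0.143]]
wrist_force: [-12.2, 3.9, 8.6]
grip_width: 0.0003
```

Request:
jog_arm(commands="0.3 0 2 0 0 0; 0.5 0 4 0 0 0; 0.5 0 4 0 0 0")

```text
t: 18.57
position: [0.4952, 0.0664, 0.0354]
tcp_rot: [[0.132, 0.197, 0.972], [-0.03, 0.98, -0.195], [-0.991, -0.004, 0.135]]
wrist_force: [-15.5, 2.8, 11.6]
grip_width: -0.0002
```

Request:
jog_arm(commands="0.3 0 2 0 0 0; 0.5 0 5 0 0 0; 0.5 0 5 0 0 0; 0.5 0 5 0 0 0")

```text
t: 18.9
position: [0.4953, 0.0663, 0.0346]
tcp_rot: [[0.122, 0.196, 0.973], [-0.029, 0.981, -0.194], [-0.992, -0.004, 0.126]]
wrist_force: [-16.0, 3.5, 12.9]
grip_width: 0.0001
```

The force rises to 16 N with no more travel, so it is snug. Back away and check.

Request:
jog_arm(commands="0 0 -10 0 0 0; -2 0 -30 0 0 0; -15 0 -45 0 0 0; -50 0 -50 0 0 0; -90 0 -50 0 0 0")

```text
t: 19.32
position: [0.4344, 0.078, 0.1174]
tcp_rot: [[0.12, 0.196, 0.973], [-0.031, 0.981, -0.194], [-0.992, -0.007, 0.124]]
wrist_force: [1.9, 1.8, 1.0]
grip_width: 0.0002
```

Request:
jog_arm(commands="-40 0 0 0 -0.06 0; -80 0 0 0 -0.12 0; -80 0 0 0 -0.12 0; -80 0 0 0 -0.12 0")

```text
t: 19.65
position: [0.4275, 0.0821, 0.2012]
tcp_rot: [[0.245, 0.196, 0.949], [-0.044, 0.981, -0.191], [-0.968, 0.005, 0.249]]
wrist_force: [0.6, 0.5, -0.4]
grip_width: 0.0002
```

Run:
```python
from h import *
st()
w=grab("wrist");s=grab("scene");im=w["img"].copy()
for j in(.066,.07): print(j,proj(w,[rack(-.103+j,0,.052),rack(-.095+j,0,.052)]).round(1).tolist())
g=cv2.cvtColor(w["img"],cv2.COLOR_BGR2GRAY)
v0=int(proj(w,rack(-.033,0,.052))[0][1]);print(v0-25,g[v0-25:v0+25,280].tolist())
for c,r in((rack(.007,0,.101),.031),(rack(.067,0,.196),.027)):
  for k in np.arange(0,6.3,.3):
    p=proj(w,c+[r*np.cos(k),r*np.sin(k),0])[0].round().astype(int);cv2.circle(im,tuple(map(int,p)),1,(0,255,0),-1)
o=np.zeros((420,800,3),np.uint8);o[:352,:396]=cv2.resize(s["img"][130:290,220:400],None,fx=2.2,fy=2.2,interpolation=cv2.INTER_CUBIC)
o[:,400:]=im[:,80:480];cv2.imwrite("pics/o4.png",o)
```

```text
t 19.65 rack -0.1113 -0.0005 z 0.2012 tilt 14.4 F [ 0.6  0.5 -0.4] w 0.0002387707598126346 [-1.28 -0.07  0.83  2.33  0.32  0.68  0.7 ]
10mm forward in tool: [ 2.49 -0.05  9.69] 10 up [-9.68  0.05  2.49]
0.066 [[276.4, 222.8], [276.4, 229.4]]
0.07 [[276.4, 226.1], [276.4, 232.6]]
201 [118, 118, 117, 98, 90, 95, 79, 72, 71, 71, 70, 70, 69, 70, 70, 71, 69, 69, 70, 69, 70, 69, 69, 71, 70, 86, 125, 137, 136, 137, 139, 130, 80, 41, 39, 38, 39, 39, 38, 39, 39, 39, 39, 39, 39, 39, 31, 25, 25, 26]
```

View pics/o4.png

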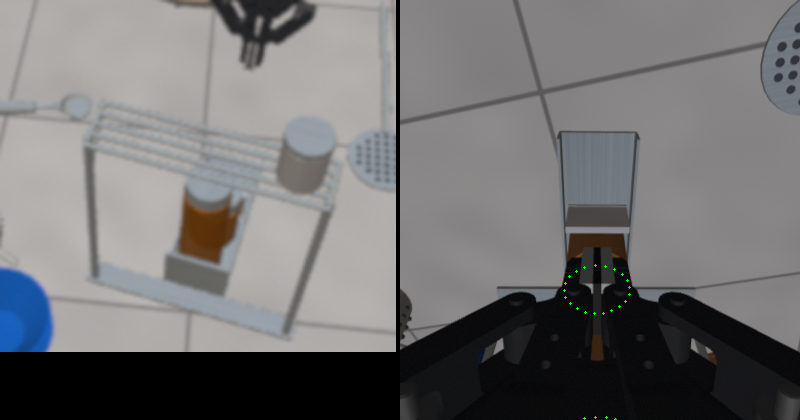

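The wrist view puts the stop's top edge at rows 226 to 233, which matches the joint at 0.070 (rows 226.1 and 232.6). Both jars are upright in the lane, and the hand is clear at z = 0.20. Handing in.

```bash
python3 -c "
from h import *
print(order.job_done())"
```

```text
the job is handed in; nothing more can be done
None
```

Both amber jars are upright in the rack lane with the stop pushed snug, and I handed the job in at about 20 s of the 67 s. `order.job_done()` gives no verdict, so I don't know how it was judged.

- **Tall jar:** set down first under the wire shelf, using a 38° tilted hand. After release I put it at rack x of about 57 mm; the stop push then moved it to the back plate.
- **Short jar:** the steel-capped amber one, set down at x of about -28 mm with the hand tilted 15°. The brown and red look-alikes were left alone.
- **Stop:** pushed with shut fingers until the force rose to 16 N with no more travel. The wrist view then put its edges at the rows expected for a joint value of about 0.070 m.

In the last scene view both jars stood upright. The hand was clear of everything, with wrist force near zero.

**Checks that disagreed or fell short:**
- My first rack estimate from the top view was about 3 mm off across the lane against the wrist view. I corrected this before placing the short jar. The tall jar was placed before that, so it is probably about 3 mm off the middle line, against a limit of 12 mm.
- The short jar came down on the lane floor with about 22 N. I eased off before letting go.
- The hand blocked the wrist camera's view of the jar caps at the end. The jars' final x positions are inferred from the stop position and the push force, not measured directly.

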